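# Clear the mat, then sort the full jars from the empty ones by weight

## Robot

A 6-joint arm with a two-finger parallel gripper is mounted at the origin on the work surface. World frame = base frame: x ahead of the robot, y to its left, z up, the work surface at z = 0. Lengths are in mm, angles in rad, forces in N, time in s.
With the tool pointing down it reaches from about 275 to 750 mm from the base axis. Payload 10.2 kg.
Tool frame: the origin (TCP) lies between the finger pads; the fingertips stand 8 mm ahead of it and the grasp point (between the pads) lies 11 mm behind it; z points along the fingers, x is the direction in which the jaws open and shut, and the axes are right-handed (so a half turn about z gives the same grasp; the last joint's range is limited). The gripper opens to 85 mm and grips with 20 to 120 N. Pads are 22 mm wide; open, the fingers measure 114 mm over their backs; the gripper's body (76 mm by 85 mm) begins 54 mm behind the grasp point. The pads swing forward as they close: fully open they stand 13 mm farther back than shut.
Start: joints at [-1.44, 0.313, 1.498, -0, 1.331, -0.223], TCP at [181.882, -492.494, 239.294] pointing down, gripper open.
Joint ranges: [-2.94, 2.94], [-0.97, 2.17], [0.19, 2.56], [-1.23, 4.37], [0.02, 3.11], [-2.88, 2.88]. Speed limits (rad/s): [2.39, 2.39, 3.01, 3.14, 3.14, 3.14].

## Interface

Orientations are given as a unit quaternion [w, x, y, z].
In Python, from rig import sense, eyes, ctrl gives the robot as it stands.
- The arm moves only by the tool move_arm, never from a script. Its argument "rows" is a list that holds one entry, the list of rows, each a list of 5 numbers: the shift along the tool's x, y, z in mm, then the turn about the tool's z in units of 6 degrees (1.0 is 6 degrees), then the gripper command: -1 is shut, 1 is fully open, values between are in proportion. In form: [[[dx, dy, dz, roll, jaw], ...]]. A call has 1 to 12 rows; each row is the pose to reach, as a shift and turn from the pose measured when the call began, along the tool's axes at that moment; what a row does not reach only later rows make up. A row lasts 1/8 s, in which the tool goes at most 62.5 mm and 10.7 degrees, less where a joint would pass 70% of its speed; a pose out of reach is approached as far as the arm can. A call with a gripper value outside its range is refused whole. The fingers move at their own pace and stop on an object; "squeeze" is the grip in N (left out, the last holds). Time passes only in rows, so rows that repeat a pose let the fingers close. It gives the time, the measured TCP pose, the force and the opening at its end, in the units of the state.
- sense(): the state, without advancing time (a new reading comes with each control period).
- eyes.capture(name): name is "side" or "top" or "wrist"; returns a dict with "color" (480x640x3 uint8, blue, green, red), "vertical_fov" (degrees; the focal length in pixels is half the picture's height over the tangent of half this angle, whatever the lens; pixels are square), "cx", "cy" (the principal point, pixels), "k1" (the pictures are not rectified: a ray, as slopes to the right and down, at radius r is drawn at 1 + k1 r^2 times it, then the intrinsics apply), "xyz" and "attitude" of the camera in the world. Camera axes: x right, y down, z forward; pixel columns grow to the right and rows downward; lengths in mm; the calibration is good to about 2 mm. A picture is of the moment at which its call begins. There is no depth.
- ctrl.finish_job(): hands the job in, once; it reports no verdict.
The state is a dict: "time_s": time; "joints": joint angles; "dq": joint speeds; "tau": joint torques, N m; "eef_pos": TCP position; "ee_rot": TCP orientation; "force": force on the tool from outside, world axes, zero at the start; "wrist_torque": the same for the moment, N m; "grip_width": opening from 0.0 (shut) to 1.0 (fully open).
Only numpy, scipy, OpenCV 4.12 (cv2) and the standard library are available. Lean on these libraries where they do the work, as an engineer would, in place of code of your own. Each camera call takes 0.05 s, during which the arm holds its last target. There are 200 camera calls.

## Task

Clear down this lab bench: first take the green scraper and sweep all the loose orange caps off the blue mat into the yellow three-sided bay beside it, wholly inside and without touching them with the gripper, and stand the scraper back on its black parking mark. Then sort the identical-looking closed jars, which only their weight in the hand tells apart: stand every full (heavy) jar upright on the cleared blue mat and every empty (light) one upright in the red tray. Leave the beaker, timer, marker, dish and wash bottle where they are.

Things in the scene. Friction and masses are not known exactly. Their poses are not given: they have to be found in the camera images.
- station: fixed sweeping place on the bench: a blue mat, 200 mm (x) by 190 mm (y), flush with the bench (under 1 mm); the origin is the mat's centre, at bench height. On its own -y side, from y = -110 mm (open side towards the mat) to y = -240 mm (back fence), is the yellow-floored bay, 200 mm wide inside (x -100 to +100 mm), flush floor, with fences 8 mm thick and 30 mm high on the two sides and the back
- tray: fixed open red tray, 280 mm (its x) by 115 mm (its y) outside, walls 6 mm thick and 18 mm high, floor 6 mm thick; origin at the centre of its underside
- park: black parking mark on the bench, flush, 50 mm (x) by 150 mm (y); the scraper stands on it at the start; origin at bench height, 10 mm to -x of the mark's centre; the scraper's handle belongs within 45 mm of the origin, any way round
- scraper_handle (a point): green scraper that stands by itself: a blade 130 mm wide (its y), 10 mm thick, 35 mm high, with a wing 24 mm long, 6 mm thick and 30 mm high at each end pointing forward (its +x; 118 mm between the wings), and a black upright square handle, 24 x 24 mm, from 45 to 140 mm above its foot. 160 g. This point is on the handle's axis, 105 mm above the foot and 6 mm ahead of the blade's front face; z up, x forward (the sweeping direction)
- jar_a_mid (a point): closed white plastic jar with a blue lid, a squat round cylinder 58 mm across and 58 mm high, standing; this point is its centre, 29 mm above its base; z is its axis. All jars look alike; an empty one weighs 65 to 95 g, a full one 350 to 490 g. May be absent
- jar_b_mid (a point): closed white plastic jar with a blue lid, a squat round cylinder 58 mm across and 58 mm high, standing; this point is its centre, 29 mm above its base; z is its axis. All jars look alike; an empty one weighs 65 to 95 g, a full one 350 to 490 g. May be absent
- jar_c_mid (a point): closed white plastic jar with a blue lid, a squat round cylinder 58 mm across and 58 mm high, standing; this point is its centre, 29 mm above its base; z is its axis. All jars look alike; an empty one weighs 65 to 95 g, a full one 350 to 490 g. May be absent
- jar_d_mid (a point): closed white plastic jar with a blue lid, a squat round cylinder 58 mm across and 58 mm high, standing; this point is its centre, 29 mm above its base; z is its axis. All jars look alike; an empty one weighs 65 to 95 g, a full one 350 to 490 g. May be absent
- jar_e_mid (a point): closed white plastic jar with a blue lid, a squat round cylinder 58 mm across and 58 mm high, standing; this point is its centre, 29 mm above its base; z is its axis. All jars look alike; an empty one weighs 65 to 95 g, a full one 350 to 490 g. May be absent
- jar_f_mid (a point): closed white plastic jar with a blue lid, a squat round cylinder 58 mm across and 58 mm high, standing; this point is its centre, 29 mm above its base; z is its axis. All jars look alike; an empty one weighs 65 to 95 g, a full one 350 to 490 g. May be absent
- cap_1_mid (a point): loose orange screw cap lying flat on the mat, a disc 28 mm across and 16 mm high, 15 g; this point is its centre. May be absent
- cap_2_mid (a point): loose orange screw cap lying flat on the mat, a disc 28 mm across and 16 mm high, 15 g; this point is its centre. May be absent
- cap_3_mid (a point): loose orange screw cap lying flat on the mat, a disc 28 mm across and 16 mm high, 15 g; this point is its centre. May be absent
- cap_4_mid (a point): loose orange screw cap lying flat on the mat, a disc 28 mm across and 16 mm high, 15 g; this point is its centre. May be absent
- cap_5_mid (a point): loose orange screw cap lying flat on the mat, a disc 28 mm across and 16 mm high, 15 g; this point is its centre. May be absent
- cap_6_mid (a point): loose orange screw cap lying flat on the mat, a disc 28 mm across and 16 mm high, 15 g; this point is its centre. May be absent
- beaker: bystander, leave alone: clear glass beaker, 64 mm wide, 85 mm high; origin at its underside
- timer: bystander, leave alone: white bench timer, 70 x 60 x 28 mm; origin at its underside
- marker: bystander, leave alone: red marker pen, 100 x 14 x 14 mm; origin at its underside
- dish: bystander, leave alone: green glass dish with lid, 90 mm wide, 16 mm high; origin at its underside
- wash_bottle: bystander, leave alone: white wash bottle with red top, 64 mm wide, 160 mm high; origin at its underside

How it is judged (in metres and radians):
On the way, in this order (a step that is already met when the one before it is completed fails the run):
1. all caps swept wholly into the bay (x of cap_1_mid in the frame of station between -0.1 and 0.1 m and y of cap_1_mid in the frame of station between -0.242 and -0.12 m and height (world z) of each of cap_1_mid, cap_2_mid, cap_3_mid, cap_4_mid, cap_5_mid, cap_6_mid below 0.03 m and x of cap_2_mid in the frame of station between -0.1 and 0.1 m and y of cap_2_mid in the frame of station between -0.242 and -0.12 m and x of cap_3_mid in the frame of station between -0.1 and 0.1 m and y of cap_3_mid in the frame of station between -0.242 and -0.12 m and x of cap_4_mid in the frame of station between -0.1 and 0.1 m and y of cap_4_mid in the frame of station between -0.242 and -0.12 m and x of cap_5_mid in the frame of station between -0.1 and 0.1 m and y of cap_5_mid in the frame of station between -0.242 and -0.12 m and x of cap_6_mid in the frame of station between -0.1 and 0.1 m and y of cap_6_mid in the frame of station between -0.242 and -0.12 m), for 0.2 s.
2. scraper standing back on its parking mark (horizontal distance between scraper_handle and park below 0.045 m and angle between scraper_handle's own z axis and vertical below 0.1 rad and height (world z) of scraper_handle below 0.112 m), for 0.2 s.
3. every full jar upright on the mat, every empty jar upright in the tray (((x of jar_a_mid in the frame of station between -0.1 and 0.1 m and y of jar_a_mid in the frame of station between -0.095 and 0.095 m and height (world z) of jar_a_mid below 0.034 m and contact force between jar_a and anything else above 2 N) or (x of jar_a_mid in the frame of tray between -0.13 and 0.13 m and y of jar_a_mid in the frame of tray between -0.05 and 0.05 m and height (world z) of jar_a_mid below 0.041 m and contact force between jar_a and anything else below 2 N)) and angle between each of jar_a_mid, jar_b_mid, jar_c_mid, jar_d_mid, jar_e_mid, jar_f_mid's own z axis and vertical below 0.1 rad and linear speed of each of jar_a, jar_b, jar_c, jar_d, jar_e, jar_f below 0.02 m/s and ((x of jar_b_mid in the frame of station between -0.1 and 0.1 m and y of jar_b_mid in the frame of station between -0.095 and 0.095 m and height (world z) of jar_b_mid below 0.034 m and contact force between jar_b and anything else above 2 N) or (x of jar_b_mid in the frame of tray between -0.13 and 0.13 m and y of jar_b_mid in the frame of tray between -0.05 and 0.05 m and height (world z) of jar_b_mid below 0.041 m and contact force between jar_b and anything else below 2 N)) and ((x of jar_c_mid in the frame of station between -0.1 and 0.1 m and y of jar_c_mid in the frame of station between -0.095 and 0.095 m and height (world z) of jar_c_mid below 0.034 m and contact force between jar_c and anything else above 2 N) or (x of jar_c_mid in the frame of tray between -0.13 and 0.13 m and y of jar_c_mid in the frame of tray between -0.05 and 0.05 m and height (world z) of jar_c_mid below 0.041 m and contact force between jar_c and anything else below 2 N)) and ((x of jar_d_mid in the frame of station between -0.1 and 0.1 m and y of jar_d_mid in the frame of station between -0.095 and 0.095 m and height (world z) of jar_d_mid below 0.034 m and contact force between jar_d and anything else above 2 N) or (x of jar_d_mid in the frame of tray between -0.13 and 0.13 m and y of jar_d_mid in the frame of tray between -0.05 and 0.05 m and height (world z) of jar_d_mid below 0.041 m and contact force between jar_d and anything else below 2 N)) and ((x of jar_e_mid in the frame of station between -0.1 and 0.1 m and y of jar_e_mid in the frame of station between -0.095 and 0.095 m and height (world z) of jar_e_mid below 0.034 m and contact force between jar_e and anything else above 2 N) or (x of jar_e_mid in the frame of tray between -0.13 and 0.13 m and y of jar_e_mid in the frame of tray between -0.05 and 0.05 m and height (world z) of jar_e_mid below 0.041 m and contact force between jar_e and anything else below 2 N)) and ((x of jar_f_mid in the frame of station between -0.1 and 0.1 m and y of jar_f_mid in the frame of station between -0.095 and 0.095 m and height (world z) of jar_f_mid below 0.034 m and contact force between jar_f and anything else above 2 N) or (x of jar_f_mid in the frame of tray between -0.13 and 0.13 m and y of jar_f_mid in the frame of tray between -0.05 and 0.05 m and height (world z) of jar_f_mid below 0.041 m and contact force between jar_f and anything else below 2 N))), for 0.2 s.
At the end, for the whole second after the job is handed in: Every cap's centre is in the bay, at least 10 mm past its open side; the scraper stands with its handle within 45 mm of the mark's origin; full jars stand (within 0.1 rad) with centres over the mat, empty jars stand in the tray; all at rest (all of step 1 and all of step 2 and all of step 3 and linear speed of scraper below 0.02 m/s); the robot touches nothing.
It fails at once if a cap touched with the gripper's fingers (contact force between the fingers and cap_1 above 1 N or contact force between the fingers and cap_2 above 1 N or contact force between the fingers and cap_3 above 1 N or contact force between the fingers and cap_4 above 1 N or contact force between the fingers and cap_5 above 1 N or contact force between the fingers and cap_6 above 1 N).
It fails at once if a bystander pushed more than 30 mm (distance of any of beaker, timer, marker, dish, wash_bottle from where it was at the start of the episode above 0.03 m).
Of jar_a, jar_b, jar_c, jar_d, jar_e, jar_f only 3 to 5 are there at a start; the rules pass over those that are not, and their reading is None.
Of cap_1, cap_2, cap_3, cap_4, cap_5, cap_6 only 4 to 6 are there at a start; the rules pass over those that are not, and their reading is None.
At some moment in a run one of jar_a, jar_b, jar_c, jar_d, jar_e, jar_f may be knocked a few centimetres aside while the robot is not near it.
It also fails if it takes over 210 s, if anything falls off the work surface, if the arm or the gripper's body presses on something with over 40 N, if the wrist force passes 120 N, or if a joint passes its speed limit or range.

## Working session

There is one attempt and no reset: what is moved stays moved. The work goes in short steps, Python scripts to look and compute and a tool call to move; the robot and the scene stay as the last step left them, time stands still between calls to the robot, and variables do not carry over. Pictures are saved under pics/ and viewed, about 12 in all and at most 16, crops included, and the job is handed in when it is done.

Besides the shell and the picture viewer there is one more tool, called after ">>>" as name([rows], argument=value, ...), one row to a line, values as JSON. move_arm: Moves the arm, as the interface text tells. Its arguments: {"type":"object","properties":{"rows":{"type":"array","items":{"type":"array","items":{"type":"array","items":{"type":"number"}}}},"squeeze":{"type":"number"}},"required":["rows"]}

```bash
mkdir -p pics; ls; cat > h.py <<'E'
import numpy as np, cv2
from rig import sense, eyes, ctrl
from scipy.spatial.transform import Rotation as R
def rot(q): return R.from_quat([q[1],q[2],q[3],q[0]]).as_matrix()
def K(c):
    f=240/np.tan(np.radians(c["vertical_fov"])/2)
    return np.array([[f,0,c["cx"]],[0,f,c["cy"]],[0,0,1.]]), np.array([c["k1"],0,0,0,0.])
def cast(c,px,z):
    k,d=K(c); p=cv2.undistortPoints(np.array(px,float).reshape(-1,1,2),k,d).reshape(-1,2)
    r=np.c_[p,np.ones(len(p))]@rot(c["attitude"]).T; o=np.array(c["xyz"],float)
    return o+r*((z-o[2])/r[:,2])[:,None]
def proj(c,P):
    k,d=K(c); q=(np.array(P,float).reshape(-1,3)-c["xyz"])@rot(c["attitude"])
    return cv2.projectPoints(q,np.zeros(3),np.zeros(3),k,d)[0].reshape(-1,2)
def blobs(mask,amin=60):
    n,l,s,ce=cv2.connectedComponentsWithStats(mask.astype(np.uint8))
    return [(ce[i],s[i]) for i in range(1,n) if s[i][4]>=amin]
E
python3 - <<'E'
from h import *
print(sense())
for n in("top","side"):
    c=eyes.capture(n); cv2.imwrite(f"pics/{n}0.png",c["color"]); print(n,{k:v for k,v in c.items() if k!="color"})
E
```

```text
pics
{'time_s': 0.0, 'joints': array([-1.44036087e+00,  3.13444573e-01,  1.49840677e+00, -4.44665725e-06,
        1.33099380e+00, -2.23414635e-01]), 'dq': array([-0.00104286, -0.00087468,  0.00041652,  0.00218595, -0.00138544,
       -0.00289889]), 'tau': array([-1.63980934e-03, -4.12269616e+01, -2.59745747e+01, -2.69933844e-04,
        4.17084244e-03,  9.79975908e-06]), 'eef_pos': array([ 181.86782798, -492.24266296,  238.74925412]), 'ee_rot': array([-4.61468348e-04,  8.20521906e-01, -5.71614739e-01, -4.23360483e-04]), 'force': array([-0.43241172,  1.24079868,  0.62638292]), 'wrist_torque': array([ 0.00887979,  0.00538685, -0.01073978]), 'grip_width': 0.9971659821648338}
top {'vertical_fov': 43.784441544064066, 'cx': 312.0244958112096, 'cy': 232.02284756352358, 'k1': 0.05109065123609869, 'xyz': array([ 278.6468485 ,   24.12287054, 1443.96595602]), 'attitude': array([ 0.06738875, -0.69956727,  0.70910035, -0.0569305 ])}
side {'vertical_fov': 46.16687586558522, 'cx': 319.51660766884424, 'cy': 237.93602896461954, 'k1': -0.045839886653588256, 'xyz': array([ -44.86261331,  895.73952995, 1366.9460732 ]), 'attitude': array([ 0.09860255, -0.26226358,  0.90612086, -0.31692323])}
```

View pics/top0.png

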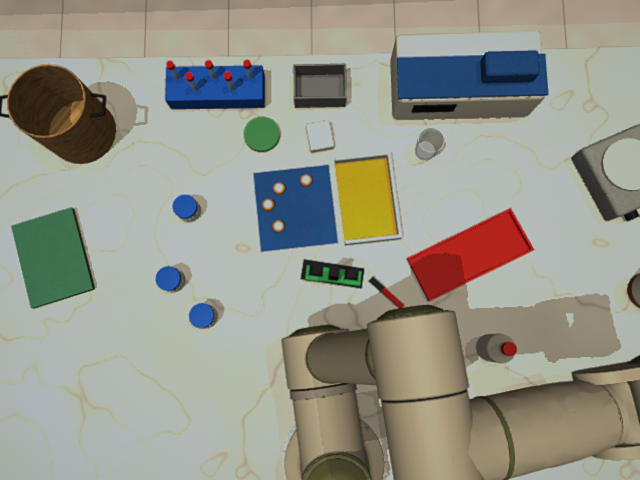

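View pics/side0.png

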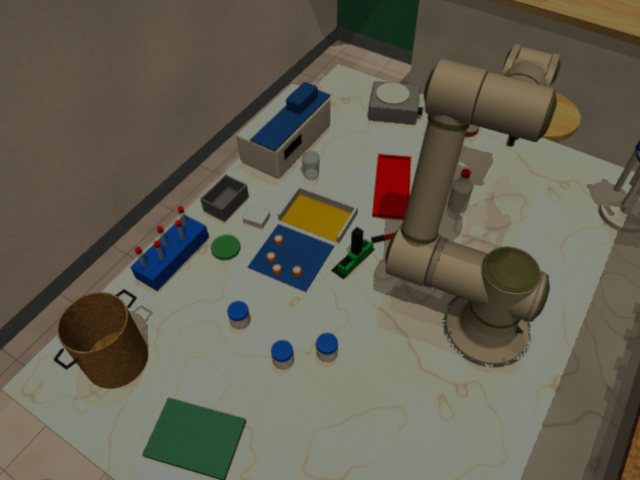

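The top view shows 4 caps on the mat at (279,188), (306,180), (268,204) and (278,226), and 3 jars at (186,207), (169,278) and (202,315). The scraper is at (333,273), the tray at (470,253), the marker at (387,291) and the wash bottle at (497,347). The side view agrees.

```bash
cat > m.py <<'E'
from h import *
def hsv(c): return cv2.cvtColor(c["color"],cv2.COLOR_BGR2HSV)
def rect(c,m,z,roi):
    mm=np.zeros(m.shape,np.uint8); x0,y0,x1,y1=roi; mm[y0:y1,x0:x1]=m[y0:y1,x0:x1]
    mm=cv2.morphologyEx(mm,cv2.MORPH_CLOSE,np.ones((9,9)))
    cs=max(cv2.findContours(mm,0,1)[0],key=cv2.contourArea)
    P=cast(c,cs.reshape(-1,2),z)[:,:2].astype(np.float32)
    r=cv2.minAreaRect(P); return r,cv2.boxPoints(r).round(1)
if __name__=="__main__":
    c=eyes.capture("top"); h=hsv(c); H,S,V=[h[...,i].astype(int) for i in range(3)]
    blue=((H>100)&(H<120)&(S>120)).astype(np.uint8)
    yel=((H>20)&(H<35)&(S>150)).astype(np.uint8)
    red=(((H<6)|(H>174))&(S>150)&(V>60)).astype(np.uint8)
    grn=((H>50)&(H<80)&(S>120)).astype(np.uint8); blk=(V<45).astype(np.uint8)
    print("mat",rect(c,blue,0,(235,150,345,260)))
    print("bay",rect(c,yel,0,(325,140,410,255)))
    print("tray",rect(c,red,9,(400,200,545,305)))
    print("scr",rect(c,grn,35,(290,250,375,295)))
    print("parkblack+scr",rect(c,grn|blk,0,(290,250,375,295)))
    print("handle",[(b[0].round(1),b[1]) for b in blobs(blk[250:295,290:375],10)])
    jb=blue.copy(); jb[:, 235:]=0; jb[:150]=0
    for ce,s in blobs(jb): print("jar px",ce.round(1),s[4],cast(c,ce,58).round(1))
    org=((H>5)&(H<22)&(S>120)).astype(np.uint8); roi=np.zeros_like(org); roi[150:260,235:345]=1
    cm=cv2.morphologyEx((1-blue)*roi,cv2.MORPH_OPEN,np.ones((3,3)))
    for ce,s in blobs(cm,30):print("cap?",ce.round(1),s[4],cast(c,ce,14).round(1))
    for n,p in [("marker",(387,291)),("dish",(262,134)),("timer",(320,136)),("beaker",(428,146)),("wash",(509,349))]: print(n,cast(c,p,0).round(),cast(c,p,150).round())
    z=cv2.resize(c["color"][150:310,240:420],None,fx=4,fy=4,interpolation=cv2.INTER_CUBIC)[:600]; cv2.imwrite("pics/crop0.png",z)
E
python3 m.py
```

```text
mat (((598.5304565429688, 86.03973388671875), (196.921630859375, 186.7414093017578), 5.616137504577637), array([[491.4, 169.3],
       [509.7, -16.5],
       [705.7,   2.8],
       [687.4, 188.6]], dtype=float32))
bay (((619.116943359375, -88.73571014404297), (194.1699676513672, 129.14610290527344), 5.694643974304199), array([[ 516.1,  -34.1],
       [ 528.9, -162.6],
       [ 722.1, -143.4],
       [ 709.3,  -14.8]], dtype=float32))
tray (((475.6929016113281, -334.67138671875), (114.33364868164062, 282.7364501953125), 25.141788482666016), array([[ 363.9, -231. ],
       [ 484. , -486.9],
       [ 587.5, -438.4],
       [ 467.4, -182.4]], dtype=float32))
scr (((424.60968017578125, -4.861968994140625), (132.39874267578125, 36.658241271972656), 82.26583099365234), array([[397.5, -68. ],
       [433.9, -72.9],
       [451.7,  58.3],
       [415.4,  63.2]], dtype=float32))
parkblack+scr (((430.49212646484375, -18.816192626953125), (175.90699768066406, 46.44153594970703), 80.81694793701172), array([[ 393.5, -101.9],
       [ 439.4, -109.3],
       [ 467.5,   64.3],
       [ 421.6,   71.7]], dtype=float32))
handle [(array([40.9, 20.2]), array([ 12,  10,  62,  24, 603], dtype=int32)), (array([82.4, 30.9]), array([80, 28,  5,  7, 25], dtype=int32)), (array([63.9, 35.7]), array([57, 35, 14,  3, 15], dtype=int32))]
jar px [184.5 206.1] 444 [[592.6 345.7  58. ]]
jar px [167.9 278. ] 473 [[421.7 379.9  58. ]]
jar px [201.2 315.3] 482 [[334.6 300.6  58. ]]
cap? [284.6 201.3] 6231 [[610.8 110.3  14. ]]
cap? [305.6 179.9] 132 [[664.1  58.1  14. ]]
cap? [278.7 187.9] 135 [[644.8 124.6  14. ]]
cap? [267.7 204.1] 134 [[604.3 151.8  14. ]]
cap? [278.1 225.9] 135 [[549.6 126.4  14. ]]
marker [[ 389. -135.    0.]] [[ 377. -118.  150.]]
dish [[789. 167.   0.]] [[736. 153. 150.]]
timer [[782.  21.   0.]] [[729.  21. 150.]]
beaker [[ 750. -249.    0.]] [[ 701. -221.  150.]]
wash [[ 250. -414.    0.]] [[ 253. -369.  150.]]
```

View pics/crop0.png

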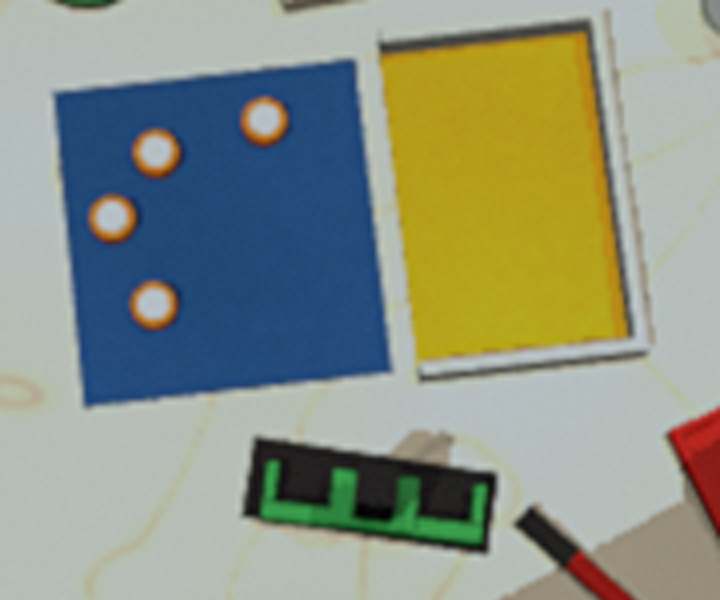

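The crop confirms 4 caps. The scraper's blade is on the robot's side with its wings pointing to +x (yaw about -8°). I'll add a small helper that turns world targets into tool shifts.

```bash
cat > g.py <<'E'
from h import *
import sys
# usage: g.py x y z heading_deg  (several quadruples) -> shifts from the present pose
S0=np.array([598.5,86.0]); A=np.radians(5.65)
ex=np.array([np.cos(A),np.sin(A)]); ey=np.array([-np.sin(A),np.cos(A)])
def st(a,b): return S0+a*ex+b*ey
def to(x,y,z,hd,s=None):
    s=s or sense(); M=rot(s["ee_rot"]); h=np.degrees(np.arctan2(M[1,0],M[0,0]))
    d=M.T@(np.array([x,y,z])-s["eef_pos"]); return np.r_[d,-((hd-h+180)%360-180)/6].round(1).tolist()
def now():
    s=sense(); M=rot(s["ee_rot"]); print("t",round(s["time_s"],2),"pos",s["eef_pos"].round(1),"head",np.degrees(np.arctan2(M[1,0],M[0,0])).round(1),"tilt",np.degrees(np.arccos(-M[2,2])).round(2),"F",s["force"].round(2),"w",round(s["grip_width"],3))
if __name__=="__main__":
    now(); a=list(map(float,sys.argv[1:]))
    for i in range(0,len(a),4): print(a[i:i+4],to(*a[i:i+4]))
E
python3 g.py 423.5 -4.7 239 -7.7 423.5 -4.7 94 -7.7
```

```text
t 0.15 pos [ 181.8 -492.3  238.9] head -69.7 tilt 0.05 F [ 0.11 -0.52 -0.3 ] w 0.995
[423.5, -4.7, 239.0, -7.7] [-373.7, -395.6, 0.3, -10.3]
[423.5, -4.7, 94.0, -7.7] [-373.6, -395.6, 145.3, -10.3]
```

>>> move_arm([
  [[-40,-43,0,-1.1,1],[-83,-88,0,-2.3,1],[-124,-131,0,-3.4,1],[-166,-176,0,-4.6,1],[-207,-220,0,-5.7,1],[-249,-264,0,-6.9,1],[-290,-307,0,-8,1],[-332,-351,0,-9.2,1],[-374,-396,0,-10.3,1],[-374,-396,0,-10.3,1],[-374,-396,0,-10.3,1],[-374,-396,0,-10.3,1]],
])

```text
time_s: 1.65
eef_pos: [423.5, -5.4, 239.3]
ee_rot: [-0.0, 0.998, -0.07, -0.0]
force: [-0.1, 0.8, -0.6]
grip_width: 1.0
```

```bash
python3 g.py 423.5 -4.7 94 -7.7; python3 - <<'E'
from h import *
w=eyes.capture("wrist"); t=eyes.capture("top"); cv2.imwrite("pics/w1.png",np.hstack([cv2.resize(w["color"],(400,300)),cv2.resize(t["color"],(400,300))]))
print(w["xyz"],proj(w,[[423.5,-4.7,140],[423.5,-4.7,0]]))
E
```

```text
t 1.65 pos [423.5  -5.4 239.3] head -8.1 tilt 0.05 F [-0.05  0.76 -0.6 ] w 1.0
[423.5, -4.7, 94.0, -7.7] [-0.0, -0.6, 145.3, -0.1]
[433.27916948  63.88353409 374.08027044] [[322.521071   239.77951243]
 [322.54175245 200.82242073]]
```

View pics/w1.png

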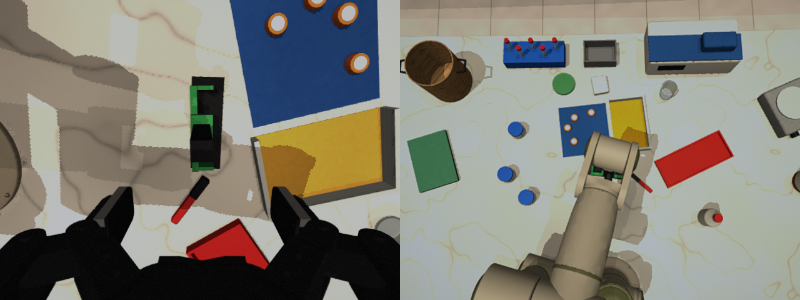

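The wrist view shows the handle top at about (323,237) in full-scale pixels, against a prediction of (322,240), so the tool is aligned. With the arm out of the way, the top view shows only 3 jars. Descend and grip.

>>> move_arm([
  [[0,-0.5,40,0,1],[0,-0.5,80,0,1],[0,-0.5,110,0,1],[0,-0.5,130,0,1],[0,-0.5,145,0,1],[0,-0.5,145,0,1],[0,-0.5,145,0,1],[0,-0.5,145,0,-1],[0,-0.5,145,0,-1],[0,-0.5,145,0,-1],[0,-0.5,145,0,-1],[0,-0.5,145,0,-1]],
], squeeze=50)

```text
time_s: 3.25
eef_pos: [423.7, -4.7, 94.6]
ee_rot: [-0.0, 0.998, -0.07, 0.0]
force: [-1.1, 0.5, 3.0]
grip_width: 0.277
```

>>> move_arm([
  [[0,0,0,0,-1],[0,0,0,0,-1],[0,0,0,0,-1],[0,0,0,0,-1],[0,0,-20,0,-1],[0,0,-40,0,-1],[0,0,-70,0,-1],[0,0,-70,0,-1],[0,0,-70,0,-1]],
])

```text
time_s: 4.38
eef_pos: [423.1, -4.7, 163.5]
ee_rot: [-0.001, 0.998, -0.07, -0.001]
force: [-0.9, -1.0, -3.0]
grip_width: 0.274
```

```bash
python3 - <<'E'
from g import *
now()
# handle ~ TCP; station targets for the handle (front face is 6 mm behind handle toward +y of station)
for a,b in [(-75,95),(-75,20),(-30,-70),(-30,-151)]:
    p=st(a,b); print(a,b,p.round(1),to(p[0],p[1],sense()["eef_pos"][2],-84.7))
w=eyes.capture("side"); cv2.imwrite("pics/s2.png",cv2.resize(w["color"][180:330,220:420],None,fx=3,fy=3))
E
```

```text
t 4.38 pos [423.1  -4.7 163.5] head -8.1 tilt 0.11 F [-0.91 -0.99 -2.97] w 0.274
-75 95 [514.5 173.2] [65.5, -188.9, 0.1, 12.8]
-75 20 [521.9  98.5] [83.3, -116.0, -0.0, 12.8]
-30 -70 [575.5  13.4] [148.3, -39.3, -0.2, 12.8]
-30 -151 [583.5 -67.2] [167.6, 39.4, -0.3, 12.8]
```

View pics/s2.png

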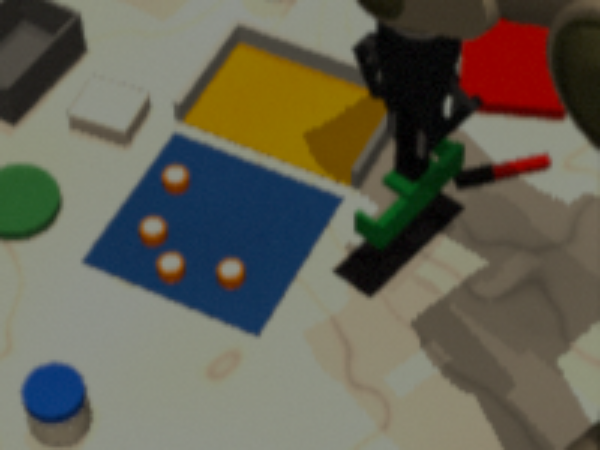

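The scraper is held square and upright, with its foot about 69 mm up. Next, carry it behind cap 4 and turn it towards the bay.

>>> move_arm([
  [[8,-24,0,1.6,-1],[16,-47,0,3.2,-1],[24,-71,0,4.8,-1],[33,-94,0,6.4,-1],[41,-118,0,8,-1],[49,-142,0,9.5,-1],[57,-165,0,11.1,-1],[65.5,-189,0,12.7,-1],[65.5,-189,0,12.7,-1],[65.5,-189,0,12.7,-1],[65.5,-189,0,12.7,-1]],
])

```text
time_s: 5.8
eef_pos: [514.2, 172.7, 163.1]
ee_rot: [0.0, 0.742, -0.671, -0.001]
force: [0.1, 0.4, -1.5]
grip_width: 0.276
```

```bash
python3 - <<'E'
from g import *
now()
for a,b,z in [(-75,95,164),(-75,95,95.5),(-75,20,95.5),(-30,-70,95.5),(-30,-151,95.5)]:
    p=st(a,b); print(a,b,p.round(1),to(p[0],p[1],z,-84.35))
c=eyes.capture("top"); cv2.imwrite("pics/t3.png",cv2.resize(c["color"][150:310,220:420],None,fx=3,fy=3))
E
```

```text
t 5.8 pos [514.2 172.7 163.1] head -84.2 tilt 0.17 F [ 0.1   0.41 -1.55] w 0.276
-75 95 [514.5 173.2] [-0.5, -0.4, -0.9, 0.0]
-75 95 [514.5 173.2] [-0.3, -0.5, 67.6, 0.0]
-75 20 [521.9  98.5] [74.7, -0.4, 67.5, 0.0]
-30 -70 [575.5  13.4] [164.7, -45.2, 67.3, 0.0]
-30 -151 [583.5 -67.2] [245.7, -45.1, 67.1, 0.0]
```

View pics/t3.png

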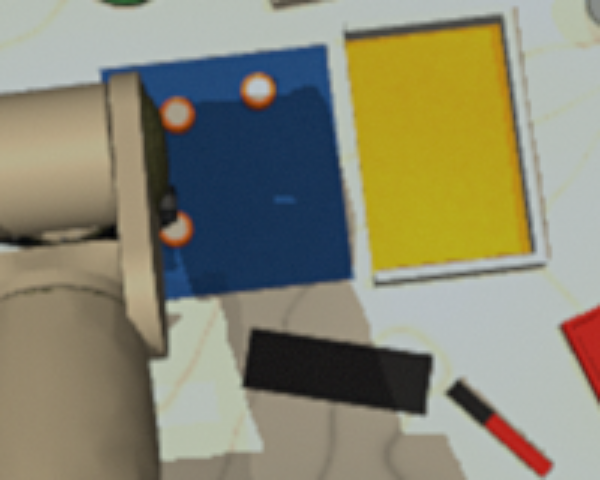

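The empty black mark is in view, and the scraper hangs over the +y edge of the mat. Lower it and start stroke 1.

>>> move_arm([
  [[0,0,25,0,-1],[0,0,50,0,-1],[0,0,62,0,-1],[0,0,67.6,0,-1],[0,0,67.6,0,-1],[15,0,67.6,0,-1],[30,0,67.6,0,-1],[45,0,67.6,0,-1],[60,0,67.5,0,-1],[75,0,67.5,0,-1],[75,0,67.5,0,-1]],
])

```text
time_s: 7.22
eef_pos: [521.8, 97.1, 95.7]
ee_rot: [0.0, 0.741, -0.671, -0.001]
force: [-0.5, 0.4, -1.1]
grip_width: 0.274
```

```bash
python3 - <<'E'
from g import *
now()
for a,b,z in [(-30,-70,95.2),(-30,-151,95.2),(-30,-140,165)]:
    p=st(a,b); print(a,b,p.round(1),to(p[0],p[1],z,-84.35))
E
```

```text
t 7.22 pos [521.8  97.1  95.7] head -84.4 tilt 0.15 F [-0.5   0.41 -1.12] w 0.274
-30 -70 [575.5  13.4] [88.6, -45.2, 0.3, -0.0]
-30 -151 [583.5 -67.2] [169.6, -45.2, 0.1, -0.0]
-30 -140 [582.4 -56.3] [158.5, -45.1, -69.6, -0.0]
```

>>> move_arm([
  [[15,-8,0.3,0,-1],[30,-15,0.3,0,-1],[45,-23,0.3,0,-1],[60,-30,0.3,0,-1],[75,-38,0.3,0,-1],[89,-45,0.3,0,-1],[105,-45,0.3,0,-1],[121,-45,0.3,0,-1],[137,-45,0.3,0,-1],[153,-45,0.2,0,-1],[162,-45,0.2,0,-1],[170,-45,0.2,0,-1]],
])

```text
time_s: 8.72
eef_pos: [583.3, -68.1, 95.1]
ee_rot: [0.0, 0.741, -0.671, -0.001]
force: [-0.2, -0.5, -1.6]
grip_width: 0.274
```

>>> move_arm([
  [[-6,0,0,0,-1],[-12,0,-5,0,-1],[-12,0,-25,0,-1],[-12,0,-55,0,-1],[-12,0,-85,0,-1],[-12,0,-85,0,-1]],
])

```text
time_s: 9.48
eef_pos: [583.2, -55.7, 182.4]
ee_rot: [-0.001, 0.741, -0.671, 0.001]
force: [0.3, -0.0, -1.3]
grip_width: 0.274
```

```bash
python3 - <<'E'
from g import *
now()
for a,b,z in [(30,105,180),(30,105,95.2)]:
    p=st(a,b); print(a,b,p.round(1),to(p[0],p[1],z,-84.35))
for n in("side",):
    c=eyes.capture(n); cv2.imwrite("pics/s4.png",cv2.resize(c["color"][180:330,200:400],None,fx=3,fy=3))
E
```

```text
t 9.47 pos [583.2 -55.7 182.4] head -84.3 tilt 0.13 F [ 0.33 -0.   -1.34] w 0.274
30 105 [618.  193.4] [-244.5, -59.4, 2.5, 0.0]
30 105 [618.  193.4] [-244.5, -59.2, 87.3, 0.0]
```

View pics/s4.png

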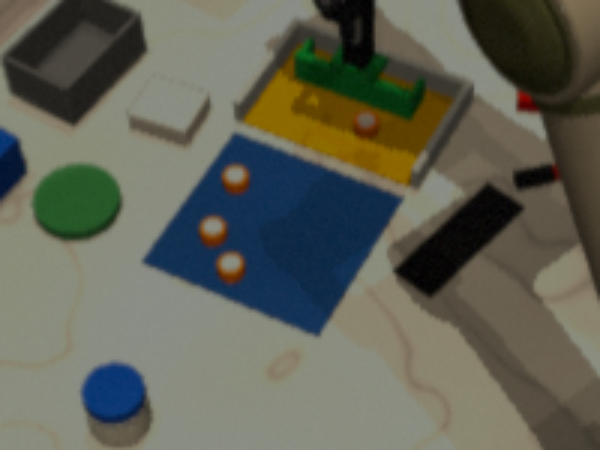

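Cap 4 is in the bay at crop (367,124), and the other three have not moved. Stroke 2.

>>> move_arm([
  [[-40,-10,0,0,-1],[-80,-20,0,0,-1],[-120,-30,0,0,-1],[-160,-39,0,0,-1],[-205,-50,0,0,-1],[-244,-59,0,0,-1],[-244,-59,0,0,-1],[-244,-59,40,0,-1],[-244,-59,70,0,-1],[-244,-59,83,0,-1],[-244,-59,87,0,-1],[-244,-59,87,0,-1]],
])

```text
time_s: 11.02
eef_pos: [617.1, 192.8, 94.5]
ee_rot: [-0.0, 0.741, -0.671, -0.0]
force: [-1.1, -0.2, 0.4]
grip_width: 0.277
```

```bash
python3 - <<'E'
from g import *
now()
for a,b,z in [(30,-30,95.2),(30,-151,95.2)]:
    p=st(a,b); print(a,b,p.round(1),to(p[0],p[1],z,-84.35))
E
```

```text
t 11.03 pos [617.1 192.8  94.5] head -84.3 tilt 0.06 F [-1.15 -0.18  0.39] w 0.277
30 -30 [631.3  59.1] [134.4, -1.0, -0.8, 0.0]
30 -151 [643.2 -61.3] [255.4, -0.9, -1.0, 0.0]
```

>>> move_arm([
  [[0,-1,-0.7,0,-1],[15,-1,-0.7,0,-1],[30,-1,-0.7,0,-1],[45,-1,-0.7,0,-1],[60,-1,-0.7,0,-1],[75,-1,-0.7,0,-1],[90,-1,-0.7,0,-1],[105,-1,-0.7,0,-1],[120,-1,-0.7,0,-1],[135,-1,-0.7,0,-1],[150,-1,-0.7,0,-1]],
])

```text
time_s: 12.4
eef_pos: [633.0, 42.7, 95.0]
ee_rot: [-0.0, 0.741, -0.671, -0.0]
force: [-1.0, -0.2, -0.8]
grip_width: 0.274
```

>>> move_arm([
  [[15,0,0,0,-1],[30,0,0,0,-1],[45,0,0,0,-1],[60,0,0,0,-1],[75,0,0,0,-1],[90,0,0,0,-1],[100,0,0,0,-1],[105,0,0,0,-1],[105,0,0,0,-1],[98,0,0,0,-1]],
])

```text
time_s: 13.65
eef_pos: [642.6, -54.6, 94.9]
ee_rot: [-0.0, 0.741, -0.671, -0.0]
force: [0.3, 0.3, -1.7]
grip_width: 0.274
```

>>> move_arm([
  [[-4,0,-5,0,-1],[-4,0,-25,0,-1],[-4,0,-55,0,-1],[-4,0,-85,0,-1],[-4,0,-85,0,-1]],
])

```text
time_s: 14.28
eef_pos: [643.2, -50.3, 182.5]
ee_rot: [-0.001, 0.741, -0.671, 0.002]
force: [-0.9, 0.2, -1.8]
grip_width: 0.276
```

```bash
python3 - <<'E'
from g import *
now()
print(to(423.5,-4.7,180,-8.1), to(423.5,-4.7,94.5,-8.1))
c=eyes.capture("side"); cv2.imwrite("pics/s5.png",cv2.resize(c["color"][180:330,200:400],None,fx=3,fy=3))
t=cv2.imread("pics/t3.png"); c=eyes.capture("top")
print("park",cast(c,np.array([[252,328],[433,354],[424,413],[244,386]])/3+[220,150],0).round(1))
E
```

```text
t 14.28 pos [643.2 -50.3 182.5] head -84.3 tilt 0.26 F [-0.95  0.19 -1.8 ] w 0.276
[-67.2, 214.1, 1.5, -12.7] [-67.3, 214.4, 87.0, -12.7]
park [[468.4  64.4   0. ]
 [445.2 -81.8   0. ]
 [397.6 -73.2   0. ]
 [421.3  71.3   0. ]]
```

View pics/s5.png

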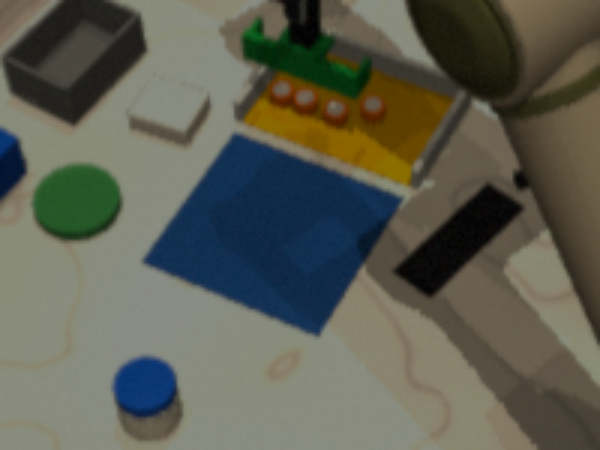

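All 4 caps are inside the bay, at crop (283,92), (305,99), (336,111) and (373,106). The nearest jar has been knocked aside, as the task warned, so I'll re-measure it later. Now take the scraper back to the mark, whose measured origin is about (423,-4).

>>> move_arm([
  [[-7,24,0,-1.4,-1],[-15,48,0,-2.8,-1],[-22,71,0,-4.2,-1],[-30,95,0,-5.6,-1],[-37,119,0,-7,-1],[-45,143,0,-8.5,-1],[-52,167,0,-9.9,-1],[-60,190,0,-11.3,-1],[-67,214,0,-12.7,-1],[-67,214,0,-12.7,-1],[-67,214,0,-12.7,-1],[-67,214,0,-12.7,-1]],
])

```text
time_s: 15.88
eef_pos: [422.7, -4.9, 179.0]
ee_rot: [-0.001, 0.997, -0.071, -0.001]
force: [1.4, 0.3, -1.8]
grip_width: 0.276
```

>>> move_arm([
  [[0,0,30,0,-1],[0,0,60,0,-1],[0,0,77,0,-1],[0,0,84,0,-1],[0,0,87,0,-1],[0,0,87.5,0,-1],[0,0,87.5,0,-1]],
])

```text
time_s: 16.75
eef_pos: [423.1, -4.8, 94.2]
ee_rot: [-0.0, 0.997, -0.071, -0.001]
force: [-11.6, 4.2, 34.5]
grip_width: 0.276
```

```bash
python3 g.py 423.5 -4.7 94.5 -8.1
```

```text
t 16.75 pos [423.1  -4.8  94.2] head -8.1 tilt 0.08 F [-11.63   4.17  34.5 ] w 0.276
[423.5, -4.7, 94.5, -8.1] [0.4, -0.1, -0.3, -0.0]
```

>>> move_arm([
  [[0,0,-0.3,0,-1],[0,0,-0.3,0,-1],[0,0,-0.3,0,1],[0,0,-0.3,0,1],[0,0,-0.3,0,1],[0,0,-0.3,0,1],[0,0,-20,0,1],[0,0,-50,0,1],[0,0,-90,0,1],[0,0,-130,0,1],[0,0,-130,0,1]],
])

```text
time_s: 18.12
eef_pos: [424.3, -5.1, 226.5]
ee_rot: [0.0, 0.997, -0.071, 0.002]
force: [0.2, -0.6, -1.4]
grip_width: 1.0
```

```bash
cat > j.py <<'E'
from g import *
from m import hsv
def lids(c,z):
    H,S,V=[hsv(c)[...,i].astype(int) for i in range(3)]
    m=((H>105)&(H<122)&(S>170)&(V>70)).astype(np.uint8); m[:150]=0
    return [(ce.round(1),s[4],cast(c,ce,z)[0].round(1)) for ce,s in blobs(m,100) if s[4]<2500]
def jars():
    a=lids(eyes.capture("top"),58); b=lids(eyes.capture("side"),58)
    for x in a: print("top",x[0],x[1],x[2][:2])
    for x in b: print("side",x[0],x[1],x[2][:2])
    return a,b
if __name__=="__main__":
    now(); jars()
E
python3 j.py; python3 - <<'E'
from h import *
c=eyes.capture("side"); t=eyes.capture("top"); cv2.imwrite("pics/s6.png",np.hstack([cv2.resize(c["color"],(400,300)),cv2.resize(t["color"],(400,300))]))
E
```

```text
t 18.12 pos [424.3  -5.1 226.5] head -8.1 tilt 0.25 F [ 0.16 -0.56 -1.44] w 1.0
top [193.  214.4] 419 [572.1 325.1]
top [167.8 278. ] 450 [421.6 380.1]
top [201.4 315.2] 454 [334.7 300.1]
side [167.9 249.5] 1480 [890.9 292.6]
side [290.7 257. ] 2233 [567.  122.5]
side [247.9 308.3] 277 [567.6 328.2]
side [326.6 343.1] 320 [330.3 303.8]
side [281.6 350.4] 329 [417.3 383.4]
```

View pics/s6.png

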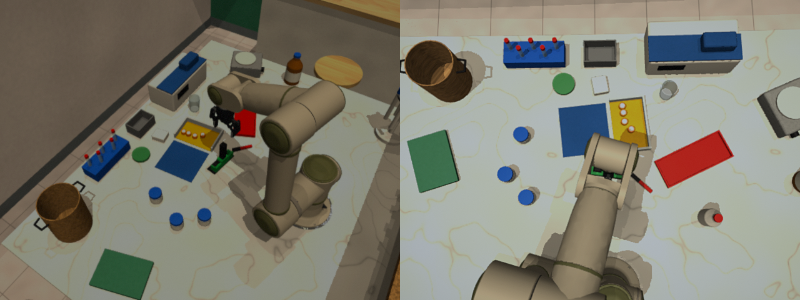

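The scraper stands on its mark, and 3 jars have been located by averaging both views: A (570,327), B (419.5,382) and C (332.5,302). First a force baseline with the gripper empty, then jar C.

```bash
cat > w.py <<'E'
from g import *
F=[];T=[]
for i in range(10):
    eyes.capture("wrist"); s=sense(); F.append(s["force"]); T.append(s["tau"][1:3])
print("F mean",np.mean(F,0).round(2),"sd",np.std(F,0).round(2),"tau",np.mean(T,0).round(2))
E
python3 w.py; python3 g.py 332.5 302 140 -8.1 332.5 302 27 -8.1
```

```text
F mean [-0.18  0.02 -0.39] sd [0.58 0.38 0.45] tau [-30.03 -25.  ]
t 18.82 pos [423.2  -4.9 224.2] head -8.1 tilt 0.08 F [ 0.04 -0.21 -1.1 ] w 0.998
[332.5, 302.0, 140.0, -8.1] [-133.2, -290.8, 84.5, -0.0]
[332.5, 302.0, 27.0, -8.1] [-133.1, -290.7, 197.5, -0.0]
```

>>> move_arm([
  [[-17,-37,0,0,1],[-33,-73,0,0,1],[-50,-109,10,0,1],[-67,-145,25,0,1],[-83,-182,45,0,1],[-100,-218,65,0,1],[-117,-255,80,0,1],[-133,-291,100,0,1],[-133,-291,130,0,1],[-133,-291,130,0,1],[-133,-291,130,0,1]],
])

```text
time_s: 20.2
eef_pos: [333.3, 302.1, 95.5]
ee_rot: [-0.001, 0.997, -0.071, 0.0]
force: [-0.6, 0.4, -0.6]
grip_width: 0.999
```

```bash
python3 g.py 332.5 302 27 -8.1; python3 - <<'E'
from h import *
w=eyes.capture("wrist"); cv2.imwrite("pics/w7.png",cv2.resize(w["color"],(480,360))); print(proj(w,[[332.5,302,58]])*.75)
E
```

```text
t 20.2 pos [333.3 302.1  95.5] head -8.2 tilt 0.09 F [-0.58  0.43 -0.59] w 0.999
[332.5, 302.0, 27.0, -8.1] [-0.8, 0.4, 68.5, -0.0]
[[240.8307763  207.70401905]]
```

View pics/w7.png

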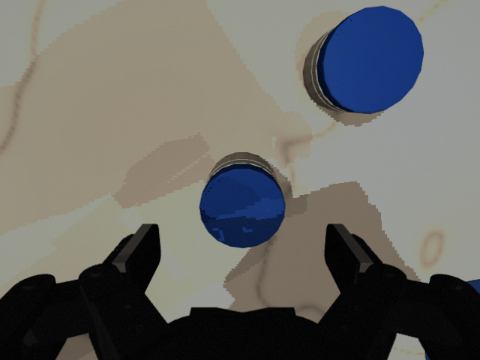

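The lid centre is at (243,206) against a prediction of (241,208), so it is aligned. Grip and lift.

>>> move_arm([
  [[0,0,30,0,1],[-1,0,55,0,1],[-1,0,68.5,0,1],[-1,0,68.5,0,1],[-1,0,68.5,0,-1],[-1,0,68.5,0,-1],[-1,0,68.5,0,-1],[-1,0,68.5,0,-1],[-1,0,40,0,-1],[-1,0,0,0,-1],[-1,0,-30,0,-1],[-1,0,-30,0,-1]],
])

```text
time_s: 21.75
eef_pos: [333.3, 302.8, 127.8]
ee_rot: [-0.002, 0.997, -0.071, 0.002]
force: [-0.4, -0.8, -1.6]
grip_width: 0.669
```

>>> move_arm([
  [[0,0,0,0,-1],[0,0,0,0,-1]],
])

```text
time_s: 22.0
eef_pos: [333.0, 302.6, 127.0]
ee_rot: [-0.002, 0.997, -0.071, 0.002]
force: [-0.4, -0.3, -0.7]
grip_width: 0.665
```

```bash
python3 w.py; python3 - <<'E'
from g import *
now()
u=np.array([.4247,-.9053]); T=np.array([475.7,-334.7])
for k in(-85,0,85): p=T+k*u; print("tray",k,p.round(1),to(*p,140,-64.9))
for a,b in((-50,0),(50,0),(0,40)): p=st(a,b); print("mat",a,b,p.round(1),to(*p,126,-8.1))
E
```

```text
F mean [-0.04  0.05 -0.94] sd [0.52 0.45 0.4 ] tau [-35.58 -21.84]
t 22.5 pos [333.3 302.8 127.7] head -8.2 tilt 0.37 F [-0.89  0.56 -0.65] w 0.672
tray -85 [ 439.6 -257.7] [185.0, 539.7, -14.0, 9.5]
tray 0 [ 475.7 -334.7] [231.7, 610.7, -14.1, 9.5]
tray 85 [ 511.8 -411.7] [278.4, 681.7, -14.3, 9.5]
mat -50 0 [548.7  81.1] [244.8, 188.8, 1.9, -0.0]
mat 50 0 [648.3  90.9] [341.9, 164.9, 2.4, -0.0]
mat 0 40 [594.6 125.8] [283.7, 138.0, 2.3, -0.0]
```

Jar C adds only about 0.55 N, so it is empty and goes in the tray. Raise it above the scraper and carry it over.

>>> move_arm([
  [[0,0,-50,0,-1],[0,0,-100,0,-1],[16,38,-105,0.5,-1],[32,77,-105,1.1,-1],[48,115,-105,1.6,-1],[64,155,-105,2.2,-1],[80,195,-105,2.8,-1],[96,235,-105,3.3,-1],[112,275,-105,3.9,-1],[128,315,-105,4.4,-1],[144,355,-105,5,-1],[160,395,-105,5.5,-1]],
])

```text
time_s: 24.0
eef_pos: [435.1, -112.9, 231.6]
ee_rot: [-0.003, 0.936, -0.353, 0.002]
force: [0.5, 0.9, -1.4]
grip_width: 0.669
```

```bash
python3 g.py 511.8 -411.7 140 -64.9 511.8 -411.7 34 -64.9
```

```text
t 24.0 pos [ 435.1 -112.9  231.6] head -41.3 tilt 0.38 F [ 0.47  0.9  -1.44] w 0.669
[511.8, -411.7, 140.0, -64.9] [254.7, 174.4, 90.8, 3.9]
[511.8, -411.7, 34.0, -64.9] [254.6, 175.1, 196.8, 3.9]
```

>>> move_arm([
  [[36,25,0,0.6,-1],[73,50,0,1.1,-1],[109,75,10,1.7,-1],[146,100,25,2.2,-1],[182,125,45,2.8,-1],[218,150,65,3.3,-1],[255,175,90,3.9,-1],[255,175,110,3.9,-1],[255,175,110,3.9,-1],[255,175,110,3.9,-1]],
])

```text
time_s: 25.25
eef_pos: [512.1, -412.1, 122.0]
ee_rot: [-0.003, 0.845, -0.535, 0.002]
force: [0.3, 0.2, -0.9]
grip_width: 0.669
```

```bash
python3 - <<'E'
from g import *
now(); print(to(511.8,-411.7,34,-64.9))
c=eyes.capture("wrist"); t=eyes.capture("top"); cv2.imwrite("pics/w8.png",np.hstack([cv2.resize(c["color"],(400,300)),cv2.resize(t["color"][150:390,340:640],(375,300))]))
E
```

```text
t 25.25 pos [ 512.1 -412.1  122. ] head -64.7 tilt 0.39 F [ 0.26  0.22 -0.85] w 0.669
[-0.5, 0.7, 88.0, 0.0]
```

View pics/w8.png

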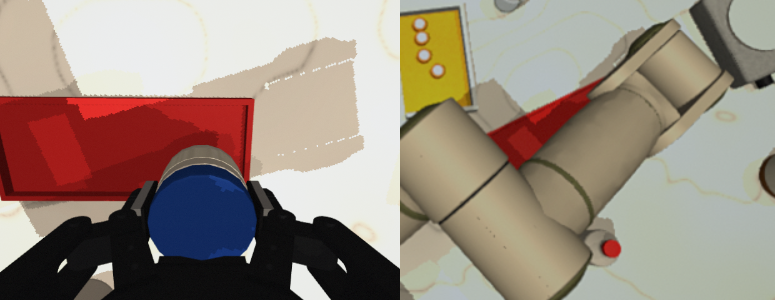

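The jar is over the tray and the jaws line up with the tray's long axis. Lower it, release, and go up.

>>> move_arm([
  [[0,0,35,0,-1],[0,0,65,0,-1],[0,0,80,0,-1],[0,0,86,0,-1],[0,0,88,0,-1],[0,0,88,0,-1],[0,0,88,0,0.65],[0,0,88,0,0.65],[0,0,88,0,0.65],[0,0,60,0,0.65],[0,0,20,0,0.65],[0,0,-20,0,0.65]],
])

```text
time_s: 26.85
eef_pos: [512.0, -412.1, 143.5]
ee_rot: [-0.003, 0.845, -0.535, 0.002]
force: [0.1, -0.4, -0.1]
grip_width: 0.82
```

```bash
python3 g.py 419.5 381.8 250 -64.9 419.5 381.8 250 -8.1
```

```text
t 26.85 pos [ 512.  -412.1  143.5] head -64.7 tilt 0.4 F [ 0.11 -0.35 -0.06] w 0.82
[419.5, 381.8, 250.0, -64.9] [-757.1, -256.9, -105.1, 0.0]
[419.5, 381.8, 250.0, -8.1] [-757.1, -256.9, -105.1, -9.4]
```

>>> move_arm([
  [[-20,-7,-40,0,1],[-60,-20,-70,0,1],[-105,-36,-90,-0.9,1],[-150,-51,-95,-1.8,1],[-195,-66,-95,-2.7,1],[-240,-81,-95,-3.6,1],[-285,-97,-95,-4.5,1],[-330,-112,-95,-5.4,1],[-375,-127,-95,-6.3,1],[-420,-142,-95,-7.2,1],[-465,-158,-95,-8.1,1],[-510,-173,-95,-9.4,1]],
])

```text
time_s: 28.35
eef_pos: [449.1, 124.1, 239.8]
ee_rot: [-0.002, 0.998, -0.07, 0.004]
force: [0.7, -0.0, 0.1]
grip_width: 1.002
```

```bash
python3 j.py; python3 g.py 419.5 381.8 95 -8.1
```

```text
t 28.35 pos [449.1 124.1 239.8] head -8.0 tilt 0.44 F [ 0.73 -0.04  0.09] w 1.002
top [193.  214.4] 419 [572.1 325.1]
top [507.6 234. ] 451 [ 513.9 -412.7]
top [167.8 278. ] 450 [421.6 380.1]
side [167.9 249.5] 1478 [890.9 292.6]
side [284.1 259. ] 1663 [579.3 138.7]
side [247.9 308.3] 276 [567.6 328.1]
side [281.6 350.4] 329 [417.2 383.3]
t 28.45 pos [448.6 125.9 239.8] head -7.9 tilt 0.44 F [-0.14 -1.22 -0.63] w 0.998
[419.5, 381.8, 95.0, -8.1] [-64.7, -248.9, 145.4, 0.0]
```

>>> move_arm([
  [[-11,-42,5,0,1],[-22,-83,20,0,1],[-33,-125,40,0,1],[-44,-167,70,0,1],[-55,-209,105,0,1],[-65,-249,140,0,1],[-65,-249,145,0,1],[-65,-249,145,0,1]],
])

```text
time_s: 29.45
eef_pos: [419.7, 381.2, 95.5]
ee_rot: [-0.002, 0.998, -0.069, 0.003]
force: [-0.4, 1.2, -0.1]
grip_width: 1.003
```

```bash
python3 g.py 419.5 381.8 27 -8.1
```

```text
t 29.45 pos [419.7 381.2  95.5] head -7.9 tilt 0.44 F [-0.42  1.16 -0.1 ] w 1.003
[419.5, 381.8, 27.0, -8.1] [-0.7, -0.3, 68.5, 0.0]
```

>>> move_arm([
  [[0,0,30,0,1],[0,-0.5,55,0,1],[0,-0.5,68.5,0,1],[0,-0.5,68.5,0,1],[0,-0.5,68.5,0,-1],[0,-0.5,68.5,0,-1],[0,-0.5,68.5,0,-1],[0,-0.5,68.5,0,-1],[0,0,40,0,-1],[0,0,0,0,-1],[0,0,-30,0,-1],[0,0,-30,0,-1]],
])

```text
time_s: 30.95
eef_pos: [420.2, 381.6, 127.4]
ee_rot: [-0.003, 0.998, -0.069, 0.005]
force: [-0.9, -0.7, -4.3]
grip_width: 0.669
```

>>> move_arm([
  [[0,0,0,0,-1],[0,0,0,0,-1]],
])

```text
time_s: 31.2
eef_pos: [419.7, 381.3, 126.0]
ee_rot: [-0.002, 0.998, -0.069, 0.004]
force: [-0.7, -0.4, -5.0]
grip_width: 0.666
```

```bash
python3 w.py; python3 - <<'E'
from g import *
now()
u=np.array([.4247,-.9053]); T=np.array([475.7,-334.7])
p=T; print("tray",p.round(1),to(*p,230,-64.9))
p=st(-45,30); print("mat",p.round(1),to(*p,126,-8.1))
E
```

```text
F mean [ 0.16  0.08 -3.73] sd [0.51 0.49 0.5 ] tau [-49.63 -24.74]
t 31.7 pos [420.2 381.6 127.4] head -7.9 tilt 0.67 F [ 0.48  0.72 -3.25] w 0.667
tray [ 475.7 -334.7] [154.3, 701.2, -105.7, 9.5]
mat [550.8 111.4] [166.4, 249.7, 1.3, 0.0]
```

Jar B adds about 3.4 N, so it is full and goes on the mat.

>>> move_arm([
  [[24,36,0,0,-1],[48,71,0,0,-1],[71,107,0,0,-1],[95,143,0,0,-1],[119,178,0,0,-1],[143,214,0,0,-1],[166,250,0,0,-1],[166,250,0,0,-1],[166,250,0,0,-1]],
])

```text
time_s: 32.83
eef_pos: [550.0, 111.6, 127.2]
ee_rot: [-0.003, 0.998, -0.069, 0.005]
force: [0.7, 0.8, -3.9]
grip_width: 0.66
```

```bash
python3 g.py 550.8 111.4 27.5 -8.1
```

```text
t 32.83 pos [550.  111.6 127.2] head -7.9 tilt 0.66 F [ 0.67  0.82 -3.91] w 0.66
[550.8, 111.4, 27.5, -8.1] [-0.1, 0.8, 99.7, 0.0]
```

>>> move_arm([
  [[0,0,40,0,-1],[0,0,75,0,-1],[0,0,92,0,-1],[0,0,97,0,-1],[0,0,99.7,0,-1],[0,0,99.7,0,-1],[0,0,99.7,0,0.65],[0,0,99.7,0,0.65],[0,0,99.7,0,0.65],[0,0,70,0,0.65],[0,0,20,0,0.65],[0,0,-20,0,1]],
])

```text
time_s: 34.33
eef_pos: [550.0, 111.5, 149.2]
ee_rot: [-0.003, 0.998, -0.069, 0.005]
force: [0.4, 0.0, 0.8]
grip_width: 0.992
```

```bash
python3 j.py; python3 g.py 570 326.6 95 -8.1
```

```text
t 34.33 pos [550.  111.5 149.2] head -7.9 tilt 0.72 F [0.4  0.   0.84] w 0.992
top [319.7 209.3] 1865 [579.9  24.4]
top [193.  214.4] 418 [572.1 325. ]
top [507.6 234. ] 452 [ 513.9 -412.7]
side [167.9 249.5] 1470 [891.  292.5]
side [280.4 263.1] 1048 [579.8 156.5]
side [312.4 270.7] 142 [486.9 130.1]
side [247.9 308.2] 275 [567.7 328. ]
t 34.42 pos [551.7 111.5 151.7] head -7.9 tilt 1.1 F [ 0.16  0.16 -0.34] w 0.999
[570.0, 326.6, 95.0, -8.1] [-12.4, -215.1, 58.2, 0.0]
```

>>> move_arm([
  [[-2,-36,0,0,1],[-4,-72,0,0,1],[-6,-108,0,0,1],[-8,-144,15,0,1],[-10,-180,35,0,1],[-12,-215,55,0,1],[-12,-215,58,0,1],[-12,-215,58,0,1]],
])

```text
time_s: 35.42
eef_pos: [570.3, 325.9, 94.7]
ee_rot: [-0.003, 0.998, -0.069, 0.009]
force: [0.3, -0.7, -0.4]
grip_width: 1.001
```

```bash
python3 g.py 570 326.6 27 -8.1;  python3 - <<'E'
from j import *
w=eyes.capture("wrist"); print([(x[0],x[1],x[2]) for x in lids(w,58)], proj(w,[[570,326.6,58]]))
E
```

```text
t 35.42 pos [570.3 325.9  94.7] head -7.9 tilt 1.04 F [ 0.33 -0.65 -0.36] w 1.001
[570.0, 326.6, 27.0, -8.1] [-1.5, -0.2, 67.7, 0.0]
[(array([287.3, 311.2]), np.int32(104), array([550.5, 310.2,  58. ]))] [[320.66289846 276.19291367]]
```

>>> move_arm([
  [[-0.5,0,30,0,1],[-1,0,55,0,1],[-1.5,0,67.7,0,1],[-1.5,0,67.7,0,1],[-1.5,0,67.7,0,-1],[-1.5,0,67.7,0,-1],[-1.5,0,67.7,0,-1],[-1.5,0,67.7,0,-1],[-1.5,0,40,0,-1],[-1,0,0,0,-1],[-1,0,-30,0,-1],[-1,0,-30,0,-1]],
])

```text
time_s: 36.98
eef_pos: [569.8, 326.0, 127.4]
ee_rot: [-0.004, 0.998, -0.069, 0.011]
force: [0.6, 0.1, -4.1]
grip_width: 0.663
```

>>> move_arm([
  [[0,0,0,0,-1],[0,0,0,0,-1]],
])

```text
time_s: 37.22
eef_pos: [569.3, 325.8, 125.8]
ee_rot: [-0.004, 0.998, -0.069, 0.01]
force: [-0.1, -0.5, -3.9]
grip_width: 0.669
```

```bash
python3 w.py; python3 - <<'E'
from g import *
now()
u=np.array([.4247,-.9053]); T=np.array([475.7,-334.7])
p=T-20*u; print("tray",p.round(1),to(*p,230,-64.9))
p=st(45,30); print("mat",p.round(1),to(*p,126,-8.1))
E
```

```text
F mean [-0.02  0.07 -3.45] sd [0.37 0.37 0.51] tau [-58.7 -26.4]
t 37.73 pos [569.8 326.  127.4] head -7.9 tilt 1.34 F [ 0.3  -0.19 -3.65] w 0.667
tray [ 467.2 -316.6] [-10.8, 649.6, -109.1, 9.5]
mat [640.3 120.3] [98.2, 194.0, 1.6, 0.0]
```

Jar A adds about 3.1 N, so it is also full and goes on the mat, clear of jar B.

>>> move_arm([
  [[16,35,0,0,-1],[31,69,0,0,-1],[47,104,0,0,-1],[63,139,0,0,-1],[79,174,0,0,-1],[94,208,0,0,-1],[110,243,0,0,-1],[110,243,0,0,-1],[110,243,0,0,-1]],
])

```text
time_s: 38.85
eef_pos: [645.1, 70.6, 127.3]
ee_rot: [-0.004, 0.998, -0.069, 0.011]
force: [-0.4, 0.3, -3.0]
grip_width: 0.667
```

```bash
python3 g.py 645.2 70.5 27.3 -8.1
```

```text
t 38.85 pos [645.1  70.6 127.3] head -7.9 tilt 1.33 F [-0.4   0.29 -2.98] w 0.667
[645.2, 70.5, 27.3, -8.1] [-2.0, 1.0, 100.0, 0.0]
```

>>> move_arm([
  [[-1,0.5,40,0,-1],[-1.5,1,75,0,-1],[-2,1,92,0,-1],[-2,1,97,0,-1],[-2,1,100,0,-1],[-2,1,100,0,-1],[-2,1,100,0,0.65],[-2,1,100,0,0.65],[-2,1,100,0,0.65],[-2,1,70,0,0.65],[-1,0,20,0,0.65],[0,0,-40,0,1]],
])

```text
time_s: 40.35
eef_pos: [643.8, 70.3, 168.2]
ee_rot: [-0.004, 0.998, -0.069, 0.01]
force: [0.3, -0.3, 0.8]
grip_width: 0.993
```

>>> move_arm([
  [[0,0,-30,0,1],[-30,30,-50,0,1],[-70,70,-60,0,1],[-110,110,-60,0,1],[-150,150,-60,0,1],[-190,190,-60,0,1],[-220,230,-60,0,1],[-240,270,-60,0,1],[-255,310,-60,0,1],[-255,330,-60,0,1],[-255,330,-60,0,1]],
])

```text
time_s: 41.72
eef_pos: [344.3, -222.7, 220.1]
ee_rot: [-0.004, 0.997, -0.07, 0.01]
force: [-0.8, 0.0, 0.9]
grip_width: 0.999
```

```bash
python3 - <<'E'
from j import *
now()
c=eyes.capture("side"); t=eyes.capture("top")
cv2.imwrite("pics/s9.png",np.hstack([cv2.resize(c["color"][120:320,180:460],(420,300)),cv2.resize(t["color"][110:360,230:540],(372,300))]))
H,S,V=[hsv(t)[...,i].astype(int) for i in range(3)]
yel=((H>20)&(H<35)&(S>150)).astype(np.uint8)
for p in [(646,71,58),(550.5,111.5,58),(514,-412.7,64)]: print(proj(t,[p]).round(1),proj(c,[p]).round(1))
print("top",lids(t,58)); print("side",lids(c,58))
white=((S<60)&(V>140)).astype(np.uint8)
for ce,s in blobs(white[150:245,335:400],30):
    if s[4]<200:
        q=cast(t,ce+[335,150],14)[0][:2]; d=q-S0; print("cap",q.round(1),"station",(d@ex).round(1),(d@ey).round(1),s[4])
E
```

```text
t 41.73 pos [ 344.3 -222.7  220.1] head -8.1 tilt 1.25 F [-0.76  0.02  0.86] w 0.999
[[299.8 182.5]] [[278.7 234.2]]
[[283. 222.]] [[297.5 256.8]]
[[508.4 233.5]] [[393.4 154.6]]
top [(array([507.6, 233.9]), np.int32(452), array([ 514. , -412.7,   58. ]))]
side [(array([167.7, 249.6]), np.int32(1458), array([891.1, 293.1,  58. ])), (array([290.3, 256.3]), np.int32(1937), array([569.5, 121.2,  58. ]))]
cap [691.5 -65.1] station 77.7 -159.5 46
cap [663.6 -68.9] station 49.5 -160.5 43
cap [627.5 -72.3] station 13.3 -160.4 46
cap [596.5 -98.3] station -20.1 -183.2 49
cap [ 504.4 -127.9] station -114.7 -203.6 131
```

View pics/s9.png

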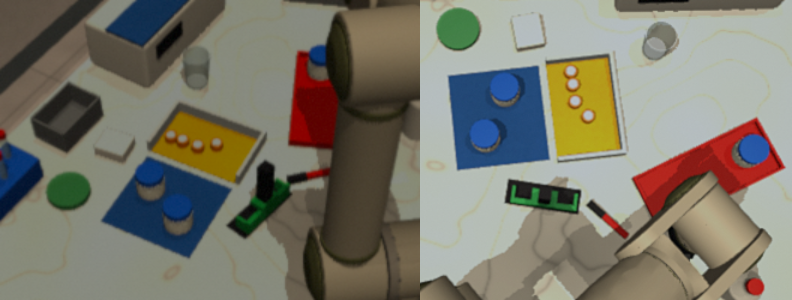

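The final view shows both full jars upright on the mat, the empty one in the tray, and all 4 caps in the bay (station y between -160 and -183 mm). The scraper is on its mark and the bystanders look unmoved. Handing in.

```bash
python3 -c "
from g import *
now(); print(ctrl.finish_job())"
```

```text
t 41.83 pos [ 344.6 -221.3  220. ] head -7.9 tilt 1.25 F [ 0.18  1.32 -0.17] w 1.002
the job is handed in; nothing more can be done
None
```

The bench is cleared and the job handed in at 41.8 s; no verdict was reported.

- **Caps:** I swept all 4 caps into the bay in two strokes. The last check put their centres at station y from -160 to -183 mm, with x between -20 and +78 mm.
- **Scraper:** I set it back on its mark with the handle within about 2 mm of where it started. The final view shows it standing there.
- **Jars:** Three jars were on the bench. The two that added about 3.4 N and 3.1 N were full and stand on the mat. The third added about 0.55 N, so it was empty; it stands in the tray about 87 mm from the centre along its length.
- **Bystanders:** All look unmoved by eye, but I did not measure their positions again.

**Problems and disagreements:**
- One jar was knocked about 30 mm aside during the sweeping, so I measured it again before gripping it.
- The scraper pressed down at about 35 N when I set it back; I eased that off before letting go.
- The tool had tilted about 1.3° by the end, which had no visible effect.
- The last colour check missed the two jar lids against the blue mat. For those two I relied on the picture and the release positions.

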